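Cover the seed cells and pin the covers with label stakes

TASK

Put every grey cover that is on the table rim-down into a cell of the black base, seated flat on the cell's floor, one per cell and any cell. Pin each one down with a white stake: slide the rod, from the side facing the stakes, through both eyelets of that cell, over the cover, until the paddle's shoulder is fully home against the lug. A spare stake may stay on the table; leave the other things on the table where they are.

Things in the scene. Friction and masses are not known exactly. Their poses are not given: they have to be found in the camera images.
- base: Fixed black base, 312 x 110 mm, 20 mm high, with three square open-topped cells in a row along its own x, 100 mm apart. Beside each cell, on its -y and +y sides, is a metal lug 40 mm wide, 10 mm thick, rising to 70 mm, with a round eyelet along y: 17 mm wide on the -y side, 20 mm on the +y side. Origin: centre of the underside, z up. Stakes go in from the -y side towards +y.
- cell0 (a point): Centre of the floor of the lowest-x cell of the base, 10 mm above the table. The cell is 62 x 62 mm inside and 10 mm deep; the face around it is 20 mm above the table. Axes as the base's.
- near0 (a point): Cell 0: centre of the outer mouth of the 17 mm eyelet where a stake enters, 54 mm above the table, 47 mm to -y of the cell's centre; the lug is 10 mm thick. The 20 mm eyelet in the other lug lies on the same axis, its faces 84 and 94 mm further to +y. Axes as the base's.
- cell1 (a point): Centre of the floor of the middle cell of the base, 10 mm above the table. The cell is 62 x 62 mm inside and 10 mm deep; the face around it is 20 mm above the table. Axes as the base's.
- near1 (a point): Cell 1: centre of the outer mouth of the 17 mm eyelet where a stake enters, 54 mm above the table, 47 mm to -y of the cell's centre; the lug is 10 mm thick. The 20 mm eyelet in the other lug lies on the same axis, its faces 84 and 94 mm further to +y. Axes as the base's.
- cell2 (a point): Centre of the floor of the highest-x cell of the base, 10 mm above the table. The cell is 62 x 62 mm inside and 10 mm deep; the face around it is 20 mm above the table. Axes as the base's.
- near2 (a point): Cell 2: centre of the outer mouth of the 17 mm eyelet where a stake enters, 54 mm above the table, 47 mm to -y of the cell's centre; the lug is 10 mm thick. The 20 mm eyelet in the other lug lies on the same axis, its faces 84 and 94 mm further to +y. Axes as the base's.
- cover0: Square grey plastic cell cover, 50 g, a box open on one face: 56 x 56 mm, 30 deep, walls 3; balance point 17 mm above the rim. Origin: centre of that block. Own +z points out of the closed face, -z out of the open rim; x and y along the sides. Starts standing on a side, opening towards about world +y; a light push at the top of the closed face tips it onto its rim. May be absent.
- stake0: White stiff plastic label stake, 40 g: round rod, 12 mm thick, 108 mm long, tip tapered; on its other end a flat paddle 32 mm wide, 12 mm thick, 60 mm long (straight for 44 mm; the rounded end is not solid). Origin: on the rod axis at the shoulder (rod meets paddle), near the balance point. +x to the tip, y across the paddle. Starts flat on the table, tip towards the base.
- tip0 (a point): Tip of stake0, 108 mm from its shoulder.
- cover1: Square grey plastic cell cover, 50 g, a box open on one face: 56 x 56 mm, 30 deep, walls 3; balance point 17 mm above the rim. Origin: centre of that block. Own +z points out of the closed face, -z out of the open rim; x and y along the sides. Starts standing on a side, opening towards about world +y; a light push at the top of the closed face tips it onto its rim. May be absent.
- stake1: White stiff plastic label stake, 40 g: round rod, 12 mm thick, 108 mm long, tip tapered; on its other end a flat paddle 32 mm wide, 12 mm thick, 60 mm long (straight for 44 mm; the rounded end is not solid). Origin: on the rod axis at the shoulder (rod meets paddle), near the balance point. +x to the tip, y across the paddle. Starts flat on the table, tip towards the base.
- tip1 (a point): Tip of stake1, 108 mm from its shoulder.
- cover2: Square grey plastic cell cover, 50 g, a box open on one face: 56 x 56 mm, 30 deep, walls 3; balance point 17 mm above the rim. Origin: centre of that block. Own +z points out of the closed face, -z out of the open rim; x and y along the sides. Starts standing on a side, opening towards about world +y; a light push at the top of the closed face tips it onto its rim. May be absent.
- stake2: White stiff plastic label stake, 40 g: round rod, 12 mm thick, 108 mm long, tip tapered; on its other end a flat paddle 32 mm wide, 12 mm thick, 60 mm long (straight for 44 mm; the rounded end is not solid). Origin: on the rod axis at the shoulder (rod meets paddle), near the balance point. +x to the tip, y across the paddle. Starts flat on the table, tip towards the base.
- tip2 (a point): Tip of stake2, 108 mm from its shoulder.
- flowerpot: Bystander: terracotta flowerpot, 70 mm across, 65 mm high; origin at its underside (lying tools: mid-length).
- seedjar: Bystander: glass seed jar, 60 mm across, 85 mm high; origin at its underside (lying tools: mid-length).
- mug: Bystander: white mug, 80 mm across, 90 mm high; origin at its underside (lying tools: mid-length).
- scoop: Bystander: spoon-shaped scoop, 170 mm long, lying; origin at its underside (lying tools: mid-length).
- brush: Bystander: brush, 170 mm long, lying; origin at its underside (lying tools: mid-length).
There are look-alikes about, which are no part of the job. What is shaped like the cover2 but brown or turquoise is not meant.

How it is judged (in metres and radians):
At the end, for the whole second after the job is handed in: Every cover present is in a cell, rim down (tilt under 0.12 rad), within 7 mm of the cell's centre and within 4 mm of its seated height; through both eyelets of that cell runs a stake, its shoulder within 8 mm of the near lug's outer face; covers and stakes are at rest (((horizontal distance between cover0 and cell0 below 0.007 m and z of cover0 in the frame of cell0 between 0.011 and 0.019 m and angle between cover0's own z axis and vertical below 0.12 rad) or (horizontal distance between cover0 and cell1 below 0.007 m and z of cover0 in the frame of cell1 between 0.011 and 0.019 m and angle between cover0's own z axis and vertical below 0.12 rad) or (horizontal distance between cover0 and cell2 below 0.007 m and z of cover0 in the frame of cell2 between 0.011 and 0.019 m and angle between cover0's own z axis and vertical below 0.12 rad)) and ((horizontal distance between cover1 and cell0 below 0.007 m and z of cover1 in the frame of cell0 between 0.011 and 0.019 m and angle between cover1's own z axis and vertical below 0.12 rad) or (horizontal distance between cover1 and cell1 below 0.007 m and z of cover1 in the frame of cell1 between 0.011 and 0.019 m and angle between cover1's own z axis and vertical below 0.12 rad) or (horizontal distance between cover1 and cell2 below 0.007 m and z of cover1 in the frame of cell2 between 0.011 and 0.019 m and angle between cover1's own z axis and vertical below 0.12 rad)) and ((horizontal distance between cover2 and cell0 below 0.007 m and z of cover2 in the frame of cell0 between 0.011 and 0.019 m and angle between cover2's own z axis and vertical below 0.12 rad) or (horizontal distance between cover2 and cell1 below 0.007 m and z of cover2 in the frame of cell1 between 0.011 and 0.019 m and angle between cover2's own z axis and vertical below 0.12 rad) or (horizontal distance between cover2 and cell2 below 0.007 m and z of cover2 in the frame of cell2 between 0.011 and 0.019 m and angle between cover2's own z axis and vertical below 0.12 rad)) and (horizontal distance between each of cover0, cover1, cover2 and cell0 above 0.03 m or (x of stake0 in the frame of near0 between -0.008 and 0.008 m and z of stake0 in the frame of near0 between -0.009 and 0.009 m and y of stake0 in the frame of near0 between -0.008 and 0.004 m and x of tip0 in the frame of near0 between -0.012 and 0.012 m and z of tip0 in the frame of near0 between -0.012 and 0.012 m and y of tip0 in the frame of near0 above 0.097 m) or (x of stake1 in the frame of near0 between -0.008 and 0.008 m and z of stake1 in the frame of near0 between -0.009 and 0.009 m and y of stake1 in the frame of near0 between -0.008 and 0.004 m and x of tip1 in the frame of near0 between -0.012 and 0.012 m and z of tip1 in the frame of near0 between -0.012 and 0.012 m and y of tip1 in the frame of near0 above 0.097 m) or (x of stake2 in the frame of near0 between -0.008 and 0.008 m and z of stake2 in the frame of near0 between -0.009 and 0.009 m and y of stake2 in the frame of near0 between -0.008 and 0.004 m and x of tip2 in the frame of near0 between -0.012 and 0.012 m and z of tip2 in the frame of near0 between -0.012 and 0.012 m and y of tip2 in the frame of near0 above 0.097 m)) and (horizontal distance between each of cover0, cover1, cover2 and cell1 above 0.03 m or (x of stake0 in the frame of near1 between -0.008 and 0.008 m and z of stake0 in the frame of near1 between -0.009 and 0.009 m and y of stake0 in the frame of near1 between -0.008 and 0.004 m and x of tip0 in the frame of near1 between -0.012 and 0.012 m and z of tip0 in the frame of near1 between -0.012 and 0.012 m and y of tip0 in the frame of near1 above 0.097 m) or (x of stake1 in the frame of near1 between -0.008 and 0.008 m and z of stake1 in the frame of near1 between -0.009 and 0.009 m and y of stake1 in the frame of near1 between -0.008 and 0.004 m and x of tip1 in the frame of near1 between -0.012 and 0.012 m and z of tip1 in the frame of near1 between -0.012 and 0.012 m and y of tip1 in the frame of near1 above 0.097 m) or (x of stake2 in the frame of near1 between -0.008 and 0.008 m and z of stake2 in the frame of near1 between -0.009 and 0.009 m and y of stake2 in the frame of near1 between -0.008 and 0.004 m and x of tip2 in the frame of near1 between -0.012 and 0.012 m and z of tip2 in the frame of near1 between -0.012 and 0.012 m and y of tip2 in the frame of near1 above 0.097 m)) and (horizontal distance between each of cover0, cover1, cover2 and cell2 above 0.03 m or (x of stake0 in the frame of near2 between -0.008 and 0.008 m and z of stake0 in the frame of near2 between -0.009 and 0.009 m and y of stake0 in the frame of near2 between -0.008 and 0.004 m and x of tip0 in the frame of near2 between -0.012 and 0.012 m and z of tip0 in the frame of near2 between -0.012 and 0.012 m and y of tip0 in the frame of near2 above 0.097 m) or (x of stake1 in the frame of near2 between -0.008 and 0.008 m and z of stake1 in the frame of near2 between -0.009 and 0.009 m and y of stake1 in the frame of near2 between -0.008 and 0.004 m and x of tip1 in the frame of near2 between -0.012 and 0.012 m and z of tip1 in the frame of near2 between -0.012 and 0.012 m and y of tip1 in the frame of near2 above 0.097 m) or (x of stake2 in the frame of near2 between -0.008 and 0.008 m and z of stake2 in the frame of near2 between -0.009 and 0.009 m and y of stake2 in the frame of near2 between -0.008 and 0.004 m and x of tip2 in the frame of near2 between -0.012 and 0.012 m and z of tip2 in the frame of near2 between -0.012 and 0.012 m and y of tip2 in the frame of near2 above 0.097 m)) and linear speed of each of cover0, cover1, cover2, stake0, stake1, stake2 below 0.02 m/s); the robot touches nothing.
It fails at once if a bystander is moved more than 40 mm (distance of any of flowerpot, seedjar, mug, scoop, brush from where it was at the start of the episode above 0.04 m).
Of cover0, cover1, cover2 only 2 to 3 are there at a start; the rules pass over those that are not, and their reading is None.
At some moment in a run one of stake0, stake1, stake2 may be knocked a few centimetres aside while the robot is not near it.
It also fails if it takes over 210 s, if anything falls off the work surface, if the arm or the gripper's body presses on something with over 40 N, if the wrist force passes 120 N, or if a joint passes its speed limit or range.

ROBOT

A 6-joint arm with a two-finger parallel gripper is mounted at the origin on the work surface. World frame = base frame: x ahead of the robot, y to its left, z up, the work surface at z = 0. Lengths are in mm, angles in rad, forces in N, time in s.
With the tool pointing down it reaches from about 275 to 750 mm from the base axis. Payload 10.2 kg.
Tool frame: the origin (TCP) lies midway between the tips of the shut fingers; the grasp point (between the pads) lies 19 mm behind it; z points along the fingers, y is the line along which they close (so a half turn about z gives the same grasp; the last joint's range is limited). The gripper opens to 85 mm and grips with 20 to 120 N. Pads are 22 mm wide; open, the fingers measure 114 mm over their backs; the gripper's body (76 mm by 85 mm) begins 54 mm behind the grasp point. The pads swing forward as they close: fully open they stand 13 mm farther back than shut.
Start: joints at [0.916, 0.313, 1.498, -0, 1.331, -0.223], TCP at [219.729, 476.813, 231.294] pointing down, gripper open.
Joint ranges: [-2.94, 2.94], [-0.97, 2.17], [0.19, 2.56], [-1.23, 4.37], [0.02, 3.11], [-2.88, 2.88]. Speed limits (rad/s): [2.39, 2.39, 3.01, 3.14, 3.14, 3.14].

INTERFACE

Orientations are given as a unit quaternion [w, x, y, z].
In Python, from rig import ctrl, capture, camera_info gives the robot as it stands.
- The arm moves only by the tool apply_moves, never from a script. Its argument "targets" is a list of rows, each a list of 3 entries, a list of its own where there are three numbers: the finger opening in mm, from 0 to 85.4, then the shift along the world's x, y, z in mm, then the turn, a rotation vector about the world's x, y, z in degrees. In form: [[grip, [dx, dy, dz], [rx, ry, rz]], ...]. A call has 1 to 20 rows; each row is the pose to reach, as a shift and turn from the pose commanded when the call began; what a row does not reach only later rows make up. A row lasts 1/10 s, in which the tool goes at most 50 mm and 8.59 degrees, less where a joint would pass 70% of its speed; a pose out of reach is approached as far as the arm can. A call with a gripper value outside its range is refused whole. The fingers move at their own pace and stop on an object; "squeeze" is the grip in N (left out, the last holds). Time passes only in rows, so rows that repeat a pose let the fingers close. It gives the time, the measured TCP pose, the force, the opening and the grip force at its end, in the units of the state.
- ctrl.sense(): the state, without advancing time (a new reading comes with each control period).
- capture(name): name is "scene" or "top" or "wrist"; returns (picture, depth): 480x640x3 uint8, blue, green, red; 480x640 float32, mm along the optical axis (not along the pixel's ray), 0 where there is no reading.
- camera_info(name): a dict with "vfov" (degrees; the focal length in pixels is half the picture's height over the tangent of half this angle, whatever the lens; pixels are square), "cx", "cy" (the principal point, pixels), "k1" (the pictures are not rectified: a ray, as slopes to the right and down, at radius r is drawn at 1 + k1 r^2 times it, then the intrinsics apply), "extrinsics" (4x4, takes a point from camera to world coordinates). Camera axes: x right, y down, z forward; pixel columns grow to the right and rows downward; lengths in mm; the calibration is good to about 2 mm. A picture is of the moment at which its call begins: read the wrist's pose just before it. camera_info takes no time and is no camera call; for the wrist camera it gives the pose at the moment of the call.
- ctrl.finish_job(): hands the job in; it is judged then, once.
The state is a dict: "time_s": time; "joints": joint angles; "dq": joint speeds; "tau": joint torques, N m; "eef_pos": TCP position; "ee_rot": TCP orientation; "force": force on the tool from outside, world axes, zero at the start; "wrist_torque": the same for the moment, N m; "grip_width": opening from 0.0 (shut) to 1.0 (fully open); "grip_force": force on a finger pad.
Only numpy, scipy, OpenCV 4.12 (cv2) and the standard library are available. Lean on these libraries where they do the work, as an engineer would, in place of code of your own. Each camera call takes 0.05 s, during which the arm holds its last target. There are 200 camera calls.

## Working session

There is one attempt and no reset: what is moved stays moved. The work goes in short steps, Python scripts to look and compute and a tool call to move; the robot and the scene stay as the last step left them, time stands still between calls to the robot, and variables do not carry over. Pictures are saved under pics/ and viewed, at most 14 in all, crops included, and the job is handed in when it is done.

Besides the shell and the picture viewer there is one more tool, called after "Call:" by a JSON object that holds its "fn" and its "kwargs". apply_moves: Moves the arm, as the interface text tells. Its arguments: {"type":"object","properties":{"targets":{"type":"array","items":{"type":"array"}},"squeeze":{"type":"number"}},"required":["targets"]}

```bash
mkdir -p pics; ls; cat > h.py <<'E'
import numpy as np, cv2, json
from rig import ctrl, capture, camera_info
def pts(name, d, info):
    f=240/np.tan(np.radians(info["vfov"])/2)
    K=np.array([[f,0,info["cx"]],[0,f,info["cy"]],[0,0,1.]])
    v,u=np.mgrid[0:480,0:640].astype(np.float32)
    n=np.stack([(u-info["cx"])/f,(v-info["cy"])/f],-1)
    s=n.copy()
    for _ in range(10): s=n/(1+info["k1"]*(s**2).sum(-1,keepdims=True))
    P=np.concatenate([s*d[...,None],d[...,None]],-1)
    E=np.array(info["extrinsics"]); return P@E[:3,:3].T+E[:3,3]
def grab(name):
    i=camera_info(name); im,d=capture(name); return im,d,pts(name,d,i)
E
python3 - <<'E'
from h import *
for n in("scene","top"):
    im,d,P=grab(n); cv2.imwrite(f"pics/{n}0.png",im); np.savez(f"{n}0.npz",im=im,P=P)
    i=camera_info(n); print(n,i["vfov"],i["k1"],np.round(np.array(i["extrinsics"])[:3],2).tolist())
print(ctrl.sense())
E
```

```text
pics
scene 52.188225903743565 -0.0219823494222078 [[-0.23, 0.67, -0.7, 1290.22], [0.97, 0.17, -0.16, 211.97], [0.01, -0.72, -0.7, 828.21]]
top 44.84222006202745 -0.18525445701340082 [[-0.01, -0.99, 0.15, 370.71], [-1.0, 0.01, 0.02, 38.03], [-0.02, -0.15, -0.99, 1141.22]]
{'time_s': 0.1, 'joints': array([ 9.15614970e-01,  3.13363720e-01,  1.49834987e+00, -2.14100092e-05,
        1.33102529e+00, -2.23418792e-01]), 'dq': array([ 0.00012419, -0.00287263, -0.00224858, -0.00056049,  0.00035287,
        0.00047614]), 'tau': array([ 2.41631235e-03, -4.12894428e+01, -2.60141695e+01, -1.85032013e-04,
        3.08378687e-03,  7.83529146e-06]), 'eef_pos': array([219.57673147, 476.61881517, 230.81206154]), 'ee_rot': array([-2.34337415e-04,  2.14205813e-01,  9.76788381e-01, -5.23115647e-04]), 'force': array([-0.14600477,  0.60178744,  0.30371595]), 'wrist_torque': array([-0.00193212, -0.03188246, -0.00079361]), 'grip_force': 0.0, 'grip_width': 1.000466965224448}
```

View pics/top0.png

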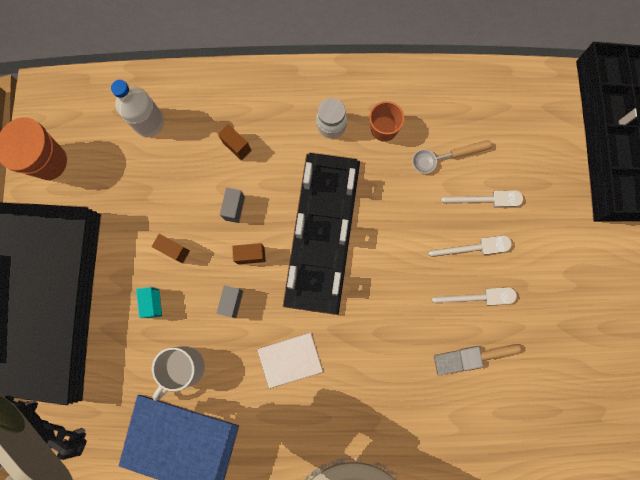

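View pics/scene0.png

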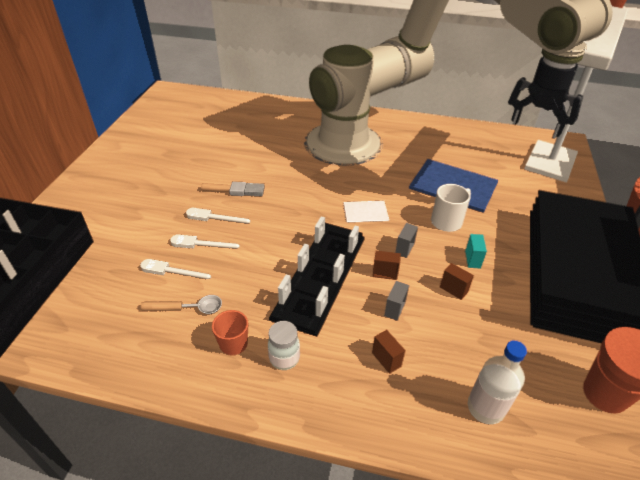

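The top view (up = +x, left = +y) shows grey covers at (232,204) and (230,301), the base centred at (322,233), stakes near (480,199), (470,246) and (475,298), and brown and turquoise look-alikes. Next I measure these from depth.

```bash
python3 - <<'E'
from h import *
z=np.load("top0.npz"); im=z["im"]; P=z["P"]
def blobs(mask,name,mn=15):
    n,l,st,c=cv2.connectedComponentsWithStats(mask.astype(np.uint8))
    for k in range(1,n):
        if st[k,4]>=mn:
            q=P[l==k]; r=cv2.minAreaRect(q[:,:2].astype(np.float32))
            print(name,np.round(c[k]),st[k,4],"mean",np.round(q.mean(0),1),"rect",np.round(r[0],1),np.round(r[1],1),round(r[2],1))
R=np.zeros(im.shape[:2],bool)
Z=P[...,2]
A=R.copy();A[145:320,280:365]=1; blobs(A&(Z>62)&(Z<78),"lug")
blobs(A&(Z>12)&(Z<26)|(A&(Z>26)),"base",200)
print("table",np.median(Z[320:335,350:420]))
A=R.copy();A[180:320,210:265]=1; blobs(A&(Z>45)&(Z<70),"covtop")
blobs(A&(Z>8)&(Z<70),"cov")
A=R.copy();A[185:310,425:530]=1; blobs(A&(Z>4)&(Z<30),"stake",60)
for s in [(185,212),(232,260),(285,308)]:
    B=R.copy();B[s[0]:s[1],425:530]=1;B&=(im.min(-1)>130); 
    q=P[B]; m=q[:,:2].mean(0); u,sv,vt=np.linalg.svd(q[:,:2]-m,full_matrices=False); d=vt[0]*np.sign(vt[0][1]); t=(q[:,:2]-m)@d
    print("st",B.sum(),m.round(1),d.round(4),np.round([t.min(),t.max()],1),"tip",(m+d*t.max()).round(1),"end",(m+d*t.min()).round(1),q[:,2].mean().round(1))
E
```

```text
lug [307. 173.] 118 mean [664.1  82.6  69.9] rect [665.3  82.6] [10.5 41. ] 81.9
lug [350. 178.] 114 mean [ 6.515e+02 -4.000e-01  7.010e+01] rect [ 6.518e+02 -5.000e-01] [ 9.7 40.5] 81.2
lug [299. 224.] 122 mean [565.3  97.6  69.6] rect [565.9  97.7] [10.3 40.5] 81.8
lug [343. 230.] 116 mean [552.8  14.6  70.3] rect [553.4  14.5] [ 9.8 41. ] 81.4
lug [291. 276.] 124 mean [466.4 112.5  69.8] rect [466.8 112.8] [10.4 40. ] 81.4
lug [336. 283.] 117 mean [454.   29.7  70.4] rect [454.5  29.6] [ 9.8 40.2] 81.9
base [321. 232.] 5441 mean [556.   56.6  32. ] rect [546.3  58. ] [108.8 341.3] 81.4
table 0.3260563035468067
covtop [231. 202.] 496 mean [610.9 230.   55.8] rect [611.6 230.6] [31.4 56.6] 78.3
covtop [247. 252.] 482 mean [514.5 196.5  55.9] rect [515.1 197.1] [31.  55.6] 4.9
covtop [228. 301.] 497 mean [422.1 231.8  56. ] rect [422.1 232.5] [31.5 55.8] 76.0
cov [232. 204.] 643 mean [608.9 228.1  49.2] rect [611.7 230.5] [31.6 57.3] 78.3
cov [248. 253.] 582 mean [512.8 195.   50.8] rect [515. 197.] [31.2 55.9] 5.3
cov [230. 301.] 596 mean [421.4 229.6  51.2] rect [421.8 232.6] [31.5 56.6] 75.3
stake [491. 199.] 756 mean [ 623.9 -285.9   11.6] rect [ 622.9 -266.7] [ 33.7 167.1] 2.2
stake [479. 247.] 790 mean [ 526.9 -255.2   11.5] rect [ 523.8 -238.7] [ 36.1 168.9] 6.7
stake [484. 297.] 818 mean [ 427.9 -260.7   11.6] rect [ 431.7 -243. ] [171.2  36.9] 85.9
st 680 [ 622.5 -284.3] [-0.2727  0.9621] [-65.1 378.8] tip [519.2  80.1] end [ 640.2 -347. ] 21.8
st 733 [ 526.9 -255.7] [-0.1838  0.983 ] [-68.9 317.4] tip [468.5  56.3] end [ 539.5 -323.4] 16.4
st 755 [ 427.7 -260.7] [-0.0588  0.9983] [-68.5 301.5] tip [410.   40.3] end [ 431.8 -329.1] 16.4
```

Call:
{"fn": "apply_moves", "kwargs": {"targets": [[0,[383,-292,0],[0,0,-75]],[0,[383,-292,0],[0,0,-75]],[0,[383,-292,0],[0,0,-75]],[0,[383,-292,0],[0,0,-75]],[0,[383,-292,0],[0,0,-75]],[0,[383,-292,0],[0,0,-75]],[0,[383,-292,0],[0,0,-75]],[0,[383,-292,0],[0,0,-75]],[0,[383,-292,0],[0,0,-75]],[0,[383,-292,0],[0,0,-75]],[0,[383,-292,0],[0,0,-75]],[0,[383,-292,0],[0,0,-75]],[0,[383,-292,-100],[0,0,-75]],[0,[383,-292,-100],[0,0,-75]],[0,[383,-292,-183],[0,0,-75]],[0,[383,-292,-183],[0,0,-75]],[0,[383,-292,-183],[0,0,-75]],[0,[383,-292,-183],[0,0,-75]]]}}

```text
time_s: 1.9
eef_pos: [602.8, 185.6, 49.7]
ee_rot: [0.0, 0.764, 0.645, 0.0]
force: [0.5, 0.5, 1.7]
grip_width: 0.004
grip_force: 0.0
```

Call:
{"fn": "apply_moves", "kwargs": {"targets": [[0,[2,10,0],[0,0,0]],[0,[3,15,0],[0,0,0]],[0,[4,19,0],[0,0,0]],[0,[5,23,0],[0,0,0]],[0,[5.5,27,0],[0,0,0]],[0,[6,31,0],[0,0,0]],[0,[7,35,0],[0,0,0]],[0,[8,39,0],[0,0,0]],[0,[8.5,42,0],[0,0,0]],[0,[9,45,0],[0,0,0]],[0,[9.5,47,0],[0,0,0]],[0,[9.5,47,0],[0,0,0]],[0,[0,0,0],[0,0,0]],[0,[0,0,100],[0,0,0]],[0,[0,0,100],[0,0,0]],[0,[0,0,100],[0,0,0]]]}}

```text
time_s: 3.5
eef_pos: [605.6, 184.8, 155.8]
ee_rot: [0.004, 0.765, 0.644, 0.005]
force: [1.1, 1.0, -0.2]
grip_width: 0.004
grip_force: 0.0
```

```bash
cat > cov.py <<'E'
from h import *
import sys
im,d,P=grab("top"); Z=P[...,2]
A=np.zeros(Z.shape,bool);A[180:325,170:265]=1
h=im.astype(int); A&=(h.max(-1)-h.min(-1)<35)   # grey
n,l,st,c=cv2.connectedComponentsWithStats((A&(Z>15)&(Z<70)).astype(np.uint8))
for k in range(1,n):
    if st[k,4]>150:
        q=P[l==k]; top=q[q[:,2]>np.percentile(q[:,2],90)-5]; r=cv2.minAreaRect(top[:,:2].astype(np.float32))
        print(c[k].round(),st[k,4],"ztop",top[:,2].mean().round(1),np.round(r[0],1),np.round(r[1],1),round(r[2],1))
cv2.imwrite(sys.argv[1],cv2.resize(im[170:340,140:380],None,fx=2.5,fy=2.5))
E
python3 cov.py pics/c1.png
```

```text
(no output)
```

View pics/c1.png

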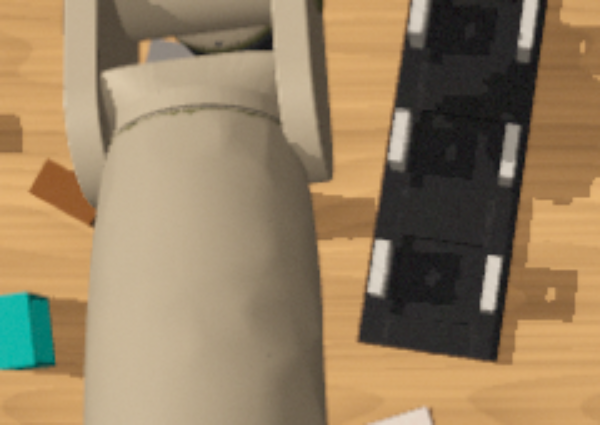

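The arm hides the spot. I'll tip the second cover now and check both afterwards.

Call:
{"fn": "apply_moves", "kwargs": {"targets": [[0,[-192,3,0],[0,0,-4]],[0,[-192,3,0],[0,0,-4]],[0,[-192,3,0],[0,0,-4]],[0,[-192,3,0],[0,0,-4]],[0,[-192,3,0],[0,0,-4]],[0,[-192,3,0],[0,0,-4]],[0,[-192,3,-50],[0,0,-4]],[0,[-192,3,-100],[0,0,-4]],[0,[-192,3,-100],[0,0,-4]],[0,[-192,3,-100],[0,0,-4]]]}}

```text
time_s: 4.55
eef_pos: [411.6, 187.7, 48.7]
ee_rot: [-0.0, 0.787, 0.617, -0.0]
force: [0.1, 0.6, 1.0]
grip_width: 0.001
grip_force: 0.0
```

Call:
{"fn": "apply_moves", "kwargs": {"targets": [[0,[2,10,0],[0,0,0]],[0,[3,15,0],[0,0,0]],[0,[5,19,0],[0,0,0]],[0,[6,23,0],[0,0,0]],[0,[7,27,0],[0,0,0]],[0,[8,31,0],[0,0,0]],[0,[9,35,0],[0,0,0]],[0,[10,39,0],[0,0,0]],[0,[11,42,0],[0,0,0]],[0,[11.5,45,0],[0,0,0]],[0,[12,47,0],[0,0,0]],[0,[12,47,0],[0,0,0]],[0,[0,0,0],[0,0,0]],[0,[0,0,100],[0,0,0]],[0,[0,0,100],[0,0,0]],[40,[0,-60,150],[0,0,0]],[40,[0,-110,150],[0,0,0]],[40,[0,-160,150],[0,0,0]],[40,[0,-160,150],[0,0,0]]]}}

```text
time_s: 6.45
eef_pos: [410.6, 24.9, 199.1]
ee_rot: [0.001, 0.787, 0.617, 0.0]
force: [0.6, 0.4, -0.0]
grip_width: 0.472
grip_force: 0.0
```

```bash
python3 cov.py pics/c2.png
```

```text
[211. 202.] 805 ztop 30.5 [619.8 273.9] [55.6 55. ] 78.2
[209. 296.] 830 ztop 30.7 [432.9 274. ] [55.5 54.6] 75.2
```

View pics/c2.png

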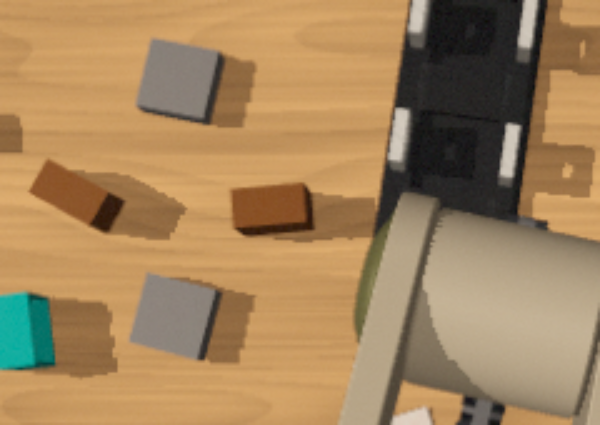

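Both covers now lie rim-down: crop (178,80) → world (619.8,273.9), and crop (176,316) → (432.9,274.0). I'll grasp the second one.

Call:
{"fn": "apply_moves", "kwargs": {"targets": [[85,[22,246,0],[0,0,-1]],[85,[22,246,0],[0,0,-1]],[85,[22,246,0],[0,0,-1]],[85,[22,246,0],[0,0,-1]],[85,[22,246,0],[0,0,-1]],[85,[22,246,0],[0,0,-1]],[85,[22,246,-50],[0,0,-1]],[85,[22,246,-100],[0,0,-1]],[85,[22,246,-140],[0,0,-1]],[85,[22,246,-170],[0,0,-1]],[85,[22,246,-186],[0,0,-1]],[85,[22,246,-186],[0,0,-1]],[85,[22,246,-186],[0,0,-1]]]}}

```text
time_s: 7.8
eef_pos: [433.0, 273.6, 12.9]
ee_rot: [0.0, 0.792, 0.61, 0.0]
force: [0.9, 0.0, -0.3]
grip_width: 0.995
grip_force: 0.0
```

Call:
{"fn": "apply_moves", "kwargs": {"squeeze": 30, "targets": [[65,[0,0,0],[0,0,0]],[50,[0,0,0],[0,0,0]],[50,[0,0,0],[0,0,0]],[50,[0,0,0],[0,0,0]],[50,[0,0,0],[0,0,0]],[50,[0,0,0],[0,0,0]],[50,[0,0,0],[0,0,0]]]}}

```text
time_s: 8.5
eef_pos: [433.2, 274.0, 13.4]
ee_rot: [0.0, 0.792, 0.611, 0.001]
force: [-0.6, -1.6, 5.2]
grip_width: 0.644
grip_force: 31.7
```

Call:
{"fn": "apply_moves", "kwargs": {"targets": [[50,[0,0,40],[0,0,0]],[50,[0,0,90],[0,0,0]],[50,[0,0,110],[0,0,0]],[50,[0,0,110],[0,0,0]]]}}

```text
time_s: 8.9
eef_pos: [434.2, 274.4, 125.8]
ee_rot: [0.001, 0.792, 0.611, 0.003]
force: [0.3, -0.6, -1.2]
grip_width: 0.643
grip_force: 33.1
```

```bash
python3 - <<'E'
from h import *
im,d,P=grab("wrist"); cv2.imwrite("pics/w1.png",im); np.savez("w1.npz",im=im,P=P)
print(camera_info("wrist")); s=ctrl.sense(); print(s["eef_pos"],s["grip_force"],s["grip_width"]*85.4)
E
```

```text
{'vfov': 70.62242832770492, 'cx': 315.89022937489386, 'cy': 238.07649206663638, 'k1': -0.001524791671754883, 'extrinsics': array([[ 9.67425603e-01, -2.43018732e-01, -7.09196675e-02,
         4.51436769e+02],
       [-2.53153771e-01, -9.27648787e-01, -2.74555817e-01,
         3.45537810e+02],
       [ 9.33663018e-04,  2.83565908e-01, -9.58952295e-01,
         2.66337373e+02],
       [ 0.00000000e+00,  0.00000000e+00,  0.00000000e+00,
         1.00000000e+00]])}
[433.13718269 273.99605251 123.53880306] 33.10355946421623 55.084745583648136
```

View pics/w1.png

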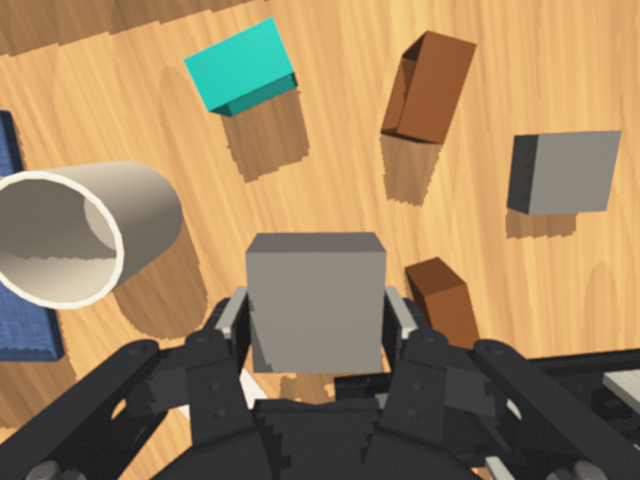

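Cover held squarely between the fingers (top face x≈248–384, y≈250–372). Next I carry it over cell 0 and measure both in one wrist picture.

Call:
{"fn": "apply_moves", "kwargs": {"targets": [[50,[28,-203,0],[0,0,6]],[50,[28,-203,0],[0,0,6]],[50,[28,-203,0],[0,0,6]],[50,[28,-203,0],[0,0,6]],[50,[28,-203,0],[0,0,6]],[50,[28,-203,0],[0,0,6]],[50,[28,-203,0],[0,0,6]],[50,[28,-203,0],[0,0,6]]]}}

```text
time_s: 9.75
eef_pos: [460.3, 72.1, 121.9]
ee_rot: [-0.0, 0.758, 0.652, -0.0]
force: [-0.3, -0.6, -1.3]
grip_width: 0.648
grip_force: 33.0
```

```bash
cat > wl.py <<'E'
from h import *
import sys
s=ctrl.sense(); im,d,P=grab("wrist"); cv2.imwrite(sys.argv[1],im); Z=P[...,2]; X=P[...,0]; Y=P[...,1]
print("tcp",s["eef_pos"].round(1),s["ee_rot"].round(4),s["grip_force"].round(1))
g=im.astype(int)
def bl(m,name,mn):
    n,l,st,c=cv2.connectedComponentsWithStats(m.astype(np.uint8))
    for k in range(1,n):
        if st[k,4]>mn:
            q=P[l==k]; r=cv2.minAreaRect(q[:,:2].astype(np.float32)); print(name,c[k].round(),st[k,4],q[:,2].mean().round(1),np.round(r[0],1),np.round(r[1],1),round(r[2],1))
bl((Z>64)&(Z<76)&(X>430)&(X<690)&(Y<130)&(Y>-20),"lug",150)
z=s["eef_pos"][2]+17
bl((abs(Z-z)<5)&(np.hypot(X-s["eef_pos"][0],Y-s["eef_pos"][1])<45)&(g.max(-1)>90),"top",2000)
E
python3 wl.py pics/w2.png
```

```text
Traceback (most recent call last):
  File "wl.py", line 4, in <module>
    print("tcp",s["eef_pos"].round(1),s["ee_rot"].round(4),s["grip_force"].round(1))
                                                           ^^^^^^^^^^^^^^^^^^^^^
AttributeError: 'float' object has no attribute 'round'
```

View pics/w2.png

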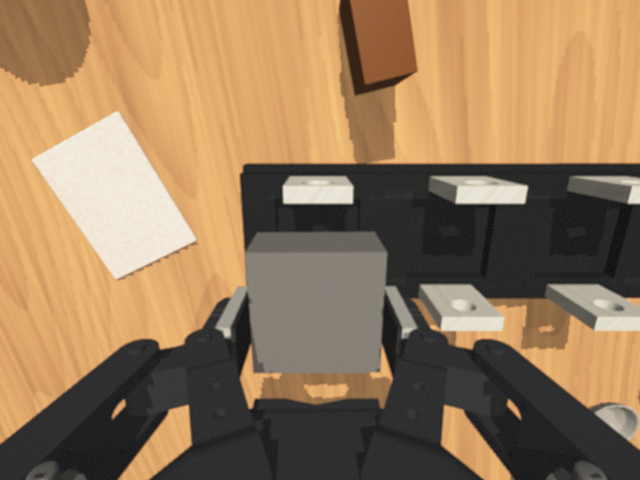

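```bash
sed -i 's/,s\["grip_force"\].round(1)//' wl.py; python3 wl.py pics/w2b.png
```

```text
tcp [460.4  72.  122. ] [-3.000e-04  7.583e-01  6.519e-01 -2.000e-04]
lug [317. 194.] 1307 69.9 [467.1 113.8] [10.4 39.9] 81.3
lug [488. 194.] 1379 69.6 [566.   99.1] [10.4 41.2] 81.3
lug [630. 194.] 352 68.5 [648.4  86.7] [10.2  9.8] 80.2
lug [614. 320.] 911 68.7 [647.6   2.7] [10.9 33. ] 81.6
lug [470. 321.] 1161 69.2 [553.6  16.1] [11.2 41.2] 81.6
top [316. 309.] 16798 138.6 [460.7  74.5] [57.6 73.6] 82.2
```

```bash
cat >> h.py <<'E'
def px(info,u,v,z):
    f=240/np.tan(np.radians(info["vfov"])/2); n=np.array([(u-info["cx"])/f,(v-info["cy"])/f]); s=n.copy()
    for _ in range(10): s=n/(1+info["k1"]*(s@s))
    E=np.array(info["extrinsics"]); r=E[:3,:3]@np.array([s[0],s[1],1]); o=E[:3,3]; return o+r*(z-o[2])/r[2]
E
python3 - <<'E'
from h import *
i=camera_info("wrist")
for p in [(248,251),(386,251),(254,372),(380,372)]: print(px(i,*p,139).round(1))
im,d,P=grab("wrist")
for v in range(228,385,6): print(v,P[v,316].round(1))
E
```

```text
[438.7 106.9 139. ]
[492.2  98.9 139. ]
[429.8  51.5 139. ]
[484.5  43.4 139. ]
228 [461.2  78.2   9.5]
234 [464.9 102.  111.2]
240 [465.  102.3 122. ]
246 [465.  102.6 131.6]
252 [465.  102.4 138.4]
258 [464.7 100.1 139.1]
264 [464.3  97.5 138.6]
270 [463.9  95.  138.8]
276 [463.5  92.6 139.1]
282 [463.2  90.2 139.7]
288 [462.7  87.1 138.4]
294 [462.4  84.9 139.5]
300 [461.9  81.7 138.3]
306 [461.4  78.7 137.8]
312 [461.1  76.6 139. ]
318 [460.7  73.6 138.6]
324 [460.2  70.5 138.1]
330 [459.9  68.5 139.5]
336 [459.4  64.9 138.2]
342 [459.1  63.2 140. ]
348 [458.6  59.5 138.9]
354 [458.1  56.3 138.6]
360 [457.6  53.1 138.2]
366 [457.3  51.2 139.8]
372 [456.7  47.1 138.5]
378 [ 4.393e+02 -6.710e+01 -3.000e-01]
384 [ 4.383e+02 -7.340e+01  1.000e-01]
```

Call:
{"fn": "apply_moves", "kwargs": {"targets": [[50,[-0.5,-2.5,-30],[0,0,0]],[50,[-0.5,-2.5,-60],[0,0,0]],[50,[-0.5,-2.5,-75],[0,0,0]],[50,[-0.5,-2.5,-82],[0,0,0]],[50,[-0.5,-2.5,-87],[0,0,0]],[50,[-0.5,-2.5,-91],[0,0,0]],[50,[-0.5,-2.5,-95],[0,0,0]],[50,[-0.5,-2.5,-98],[0,0,0]],[50,[-0.5,-2.5,-98],[0,0,0]],[50,[-0.5,-2.5,-98],[0,0,0]]]}}

```text
time_s: 10.9
eef_pos: [460.3, 68.3, 24.5]
ee_rot: [0.0, 0.759, 0.651, 0.0]
force: [-0.2, 0.1, -0.3]
grip_width: 0.647
grip_force: 33.0
```

Call:
{"fn": "apply_moves", "kwargs": {"targets": [[66,[0,0,-1],[0,0,0]],[66,[0,0,-1],[0,0,0]],[66,[0,0,-1],[0,0,0]],[66,[0,0,0],[0,0,0]],[66,[0,0,40],[0,0,0]],[85,[0,0,90],[0,0,0]],[85,[0,0,110],[0,0,0]],[85,[0,0,110],[0,0,0]],[85,[0,0,110],[0,0,0]]]}}

```text
time_s: 11.8
eef_pos: [459.9, 68.3, 133.9]
ee_rot: [-0.0, 0.759, 0.651, -0.0]
force: [-0.4, 0.7, 0.6]
grip_width: 0.995
grip_force: 0.0
```

```bash
python3 - <<'E'
from h import *
im,d,P=grab("wrist"); cv2.imwrite("pics/w3.png",im); np.savez("w3.npz",im=im,P=P)
i=camera_info("wrist"); Z=P[...,2];X=P[...,0];Y=P[...,1]
m=(Z>33)&(Z<46)&(np.hypot(X-460.8,Y-72)<50)&(im.min(-1)>60)
n,l,st,c=cv2.connectedComponentsWithStats(m.astype(np.uint8));k=1+np.argmax(st[1:,4]);q=P[l==k];q=q[q[:,2]>38]
r=cv2.minAreaRect(q[:,:2].astype(np.float32));print(st[k],r,q[:,2].mean()); print(ctrl.sense()["eef_pos"])
# plane tilt
A=np.c_[q[:,:2]-q[:,:2].mean(0),np.ones(len(q))]; print(np.linalg.lstsq(A,q[:,2],rcond=None)[0])
E
python3 wl.py pics/w3b.png
```

```text
[ 277  200   79   76 5779] ((460.2290344238281, 70.89117431640625), (56.70064163208008, 56.08125305175781), 81.75715637207031) 40.12287206306037
[459.59692846  68.35533066 133.25605728]
[-1.35020307e-03 -3.96323881e-04  4.01228721e+01]
tcp [459.6  68.4 133.3] [-7.000e-04  7.589e-01  6.512e-01 -6.000e-04]
lug [318. 185.] 1133 70.0 [467.2 114.1] [10.  39.7] 81.5
lug [481. 184.] 1242 69.6 [566.1  99.1] [10.1 41.2] 81.4
lug [624. 185.] 571 69.1 [652.4  86.1] [10.3 17.6] 81.9
lug [317. 308.] 1018 69.4 [454.6  30.9] [11.3 40.1] 82.0
lug [472. 307.] 783 69.2 [555.6  16.2] [11.1 36.1] 79.6
lug [609. 307.] 1029 68.8 [652.1   1.6] [11.4 41.3] 81.9
```

Call:
{"fn": "apply_moves", "kwargs": {"targets": [[85,[160,208,0],[0,0,-3]],[85,[160,208,0],[0,0,-3]],[85,[160,208,0],[0,0,-3]],[85,[160,208,0],[0,0,-3]],[85,[160,208,0],[0,0,-3]],[85,[160,208,0],[0,0,-3]],[85,[160,208,0],[0,0,-3]],[85,[160,208,-50],[0,0,-3]],[85,[160,208,-90],[0,0,-3]],[85,[160,208,-110],[0,0,-3]],[85,[160,208,-122],[0,0,-3]],[85,[160,208,-122],[0,0,-3]],[50,[160,208,-122],[0,0,-3]],[50,[160,208,-122],[0,0,-3]],[50,[160,208,-122],[0,0,-3]],[50,[160,208,-122],[0,0,-3]],[50,[160,208,-122],[0,0,-3]],[50,[160,208,-122],[0,0,-3]],[50,[160,208,-122],[0,0,-3]]]}}

```text
time_s: 13.8
eef_pos: [621.0, 276.4, 14.1]
ee_rot: [0.001, 0.776, 0.631, 0.001]
force: [-1.8, -1.1, 5.8]
grip_width: 0.648
grip_force: 32.7
```

Call:
{"fn": "apply_moves", "kwargs": {"targets": [[50,[0,0,40],[0,0,0]],[50,[0,0,90],[0,0,0]],[50,[0,0,110],[0,0,0]],[50,[-60,-218,110],[0,0,3]],[50,[-60,-218,110],[0,0,3]],[50,[-60,-218,110],[0,0,3]],[50,[-60,-218,110],[0,0,3]],[50,[-60,-218,110],[0,0,3]],[50,[-60,-218,110],[0,0,3]],[50,[-60,-218,110],[0,0,3]],[50,[-60,-218,110],[0,0,3]]]}}

```text
time_s: 14.9
eef_pos: [560.4, 59.2, 122.5]
ee_rot: [0.0, 0.759, 0.652, 0.0]
force: [-0.5, -0.1, -1.0]
grip_width: 0.644
grip_force: 32.4
```

```bash
python3 wl.py pics/w4.png; python3 - <<'E'
from h import *
i=camera_info("wrist");im,d,P=grab("wrist")
top=P[250:380,316]; top=top[abs(top[:,2]-np.median(top[:,2]))<2.5]; print("y line",top[0],top[-1])
row=P[310]; row=row[(abs(row[:,2]-np.median(top[:,2]))<2.5)]; print("x line",row[0],row[-1])
E
```

```text
tcp [560.4  59.2 122.5] [1.000e-04 7.586e-01 6.516e-01 2.000e-04]
lug [146. 198.] 1351 69.9 [467.4 113.7] [10.4 40.4] 81.2
lug [315. 197.] 1232 70.0 [566.   99.1] [10.  40.1] 81.2
lug [486. 197.] 1323 69.6 [665.1  84.2] [10.2 41.7] 81.4
lug [163. 324.] 1177 69.4 [454.6  30.9] [11.4 41. ] 81.2
lug [468. 324.] 1134 69.1 [652.2   1.5] [11.2 41. ] 81.5
top [316. 314.] 16600 138.4 [560.4  59.7] [57.5 74.6] 81.5
y line [564.64608639  87.774121   137.74125042] [556.19216229  31.79001534 137.89556619]
x line [533.68726517  68.85450945 138.91590076] [588.36617286  61.69906329 140.86054194]
```

Call:
{"fn": "apply_moves", "kwargs": {"targets": [[50,[-0.7,-2,-30],[0,0,0]],[50,[-0.7,-2,-60],[0,0,0]],[50,[-0.7,-2,-75],[0,0,0]],[50,[-0.7,-2,-82],[0,0,0]],[50,[-0.7,-2,-87],[0,0,0]],[50,[-0.7,-2,-91],[0,0,0]],[50,[-0.7,-2,-95],[0,0,0]],[50,[-0.7,-2,-98],[0,0,0]],[50,[-0.7,-2,-98],[0,0,0]],[66,[-0.7,-2,-99],[0,0,0]],[66,[-0.7,-2,-99],[0,0,0]],[66,[-0.7,-2,-98],[0,0,0]],[66,[-0.7,-2,-50],[0,0,0]],[66,[-0.7,-2,0],[0,0,0]],[85,[-0.7,-2,12],[0,0,0]],[85,[-0.7,-2,12],[0,0,0]]]}}

```text
time_s: 16.6
eef_pos: [560.5, 56.2, 136.4]
ee_rot: [0.002, 0.759, 0.651, 0.002]
force: [-0.4, -0.7, -1.0]
grip_width: 0.995
grip_force: 0.0
```

```bash
python3 - <<'E'
from h import *
im,d,P=grab("wrist"); Z=P[...,2];X=P[...,0];Y=P[...,1]
for c0 in [(460.8,72),(559.8,57.6)]:
    m=(Z>36)&(Z<44)&(np.hypot(X-c0[0],Y-c0[1])<50)&(im.min(-1)>60)
    n,l,st,c=cv2.connectedComponentsWithStats(m.astype(np.uint8));k=1+np.argmax(st[1:,4]);q=P[l==k]
    print(st[k,4],cv2.minAreaRect(q[:,:2].astype(np.float32)),q[:,2].mean())
E
```

```text
5720 ((460.0296630859375, 70.7325668334961), (56.89902877807617, 57.166751861572266), 82.020751953125) 40.22201880186883
5555 ((559.1607666015625, 56.988502502441406), (56.26832580566406, 56.119773864746094), 81.27059173583984) 40.10841784569325
```

Both covers are seated (tops at z≈40.1). Now the stakes.

Call:
{"fn": "apply_moves", "kwargs": {"targets": [[85,[-35,-300,96],[0,0,0]],[85,[-35,-300,96],[0,0,0]],[85,[-35,-300,96],[0,0,0]],[85,[-35,-300,96],[0,0,0]],[85,[-35,-300,96],[0,0,0]],[85,[-35,-300,96],[0,0,0]],[85,[-35,-300,96],[0,0,0]],[85,[-35,-300,96],[0,0,0]],[85,[-35,-300,96],[0,0,0]]]}}

```text
time_s: 17.55
eef_pos: [524.3, -242.7, 228.5]
ee_rot: [-0.002, 0.759, 0.651, -0.0]
force: [-0.8, 0.3, -0.9]
grip_width: 0.996
grip_force: 0.0
```

```bash
cat > stk.py <<'E'
from h import *
import sys
im,d,P=grab("wrist"); cv2.imwrite(sys.argv[1],im); Z=P[...,2];X=P[...,0];Y=P[...,1]
print(ctrl.sense()["eef_pos"].round(1))
m=(Z>5)&(Z<25)&(Y<-120)&(Y>-400)&(X>380)&(X<690)&(im.min(-1)>105)
n,l,st,c=cv2.connectedComponentsWithStats(m.astype(np.uint8))
for k in range(1,n):
    if st[k,4]<500: continue
    q=P[l==k][:,:2]; zz=P[l==k][:,2]; (cx,cy),(w,h),a=cv2.minAreaRect(q.astype(np.float32))
    r=np.radians(a if w>h else a+90); dd=np.array([np.cos(r),np.sin(r)]); dd*=np.sign(dd[1]); nn=np.array([-dd[1],dd[0]])
    t=q@dd; s=q@nn; tip=t.max(); rod=(t>tip-100)&(t<tip-12)
    # axis fit on the rod (median across per slice)
    T=np.arange(tip-100,tip-15,5); S=[(s[(t>x)&(t<x+5)].max()+s[(t>x)&(t<x+5)].min())/2 for x in T]
    p=np.polyfit(T+2.5,S,1); ang=np.degrees(np.arctan2(dd[1],dd[0])+np.arctan(p[0]))
    sh=max(x for x in np.arange(t.min(),tip,1) if np.ptp(s[(t>=x)&(t<x+2)])>24) if 1 else 0
    o=lambda x: (dd*x+nn*np.polyval(p,x)).round(1)
    print("stake px",c[k].round(),st[k,4],"len",round(tip-t.min(),1),"yaw",ang.round(1),"tip",o(tip),"shoulder",o(sh+2),"tip-sh",round(tip-sh-2,1),"wid",round(min(w,h),1),"z",np.percentile(zz,[50,90]).round(1))
E
python3 stk.py pics/s1.png
```

```text
[ 524.5 -242.2  228.8]
stake px [320. 215.] 2468 len 167.8 yaw 96.8 tip [ 515.9 -152.3] shoulder [ 528.5 -257.4] tip-sh 105.8 wid 32.0 z [11.8 12.9]
stake px [413. 228.] 2364 len 167.8 yaw 90.6 tip [ 624.2 -181. ] shoulder [ 625.3 -286.9] tip-sh 105.8 wid 32.1 z [11.7 12.8]
stake px [233. 231.] 2498 len 167.9 yaw 92.3 tip [ 424.5 -156.7] shoulder [ 428.8 -262.5] tip-sh 105.9 wid 32.3 z [11.9 13. ]
```

View pics/s1.png

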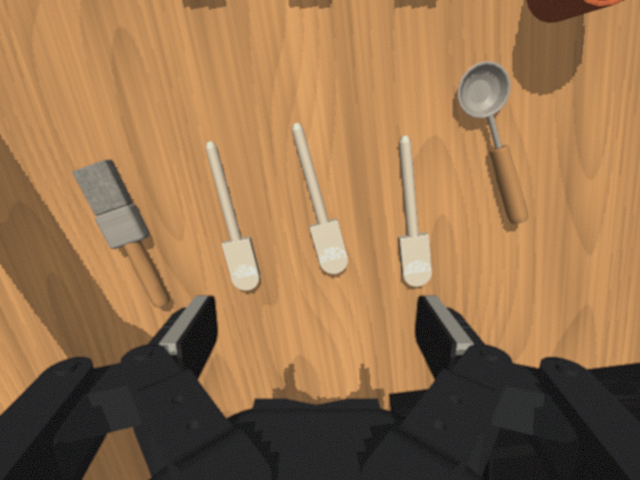

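Stakes at (320,215), (413,228) and (233,231) in the wrist picture, unmoved. I'll grasp the middle one by its paddle.

Call:
{"fn": "apply_moves", "kwargs": {"squeeze": 70, "targets": [[55,[6,-33,-50],[0,0,15.6]],[55,[6,-33,-100],[0,0,15.6]],[55,[6,-33,-150],[0,0,15.6]],[55,[6,-33,-190],[0,0,15.6]],[55,[6,-33,-210],[0,0,15.6]],[55,[6,-33,-222],[0,0,15.6]],[55,[6,-33,-228],[0,0,15.6]],[55,[6,-33,-229],[0,0,15.6]],[55,[6,-33,-229],[0,0,15.6]],[40,[6,-33,-229],[0,0,15.6]],[25,[6,-33,-229],[0,0,15.6]],[25,[6,-33,-229],[0,0,15.6]],[25,[6,-33,-229],[0,0,15.6]],[25,[6,-33,-229],[0,0,15.6]],[25,[6,-33,-229],[0,0,15.6]]]}}

```text
time_s: 19.1
eef_pos: [531.1, -277.1, 2.7]
ee_rot: [0.001, 0.664, 0.748, 0.0]
force: [-0.4, 1.2, 5.6]
grip_width: 0.348
grip_force: 69.9
```

Call:
{"fn": "apply_moves", "kwargs": {"targets": [[25,[0,0,40],[0,0,0]],[25,[0,0,70],[0,0,0]],[25,[0,50,70],[0,0,-8]],[25,[0,100,70],[0,0,-15.4]],[25,[0,138,70],[0,0,-15.4]],[25,[0,138,49],[0,0,-15.4]],[25,[0,138,49],[0,0,-15.4]],[25,[0,138,49],[0,0,-15.4]],[25,[0,138,49],[0,0,-15.4]]]}}

```text
time_s: 20.0
eef_pos: [530.9, -139.6, 51.1]
ee_rot: [0.001, 0.758, 0.652, 0.0]
force: [-0.7, 0.9, 0.1]
grip_width: 0.35
grip_force: 69.6
```

```bash
cat > held.py <<'E'
from h import *
import sys
s=ctrl.sense(); im,d,P=grab("wrist"); cv2.imwrite(sys.argv[1],im); Z=P[...,2];X=P[...,0];Y=P[...,1]
T=s["eef_pos"]; R=s["ee_rot"]; print("tcp",T.round(1),R.round(4),"grip",round(s["grip_force"],1))
a=np.array([.1495,.9888]); n=np.array([.9888,-.1495])
lug=(Z>64)&(Z<76)&(X>430)&(X<690)&(Y<130)&(Y>-20)
k,l,st,c=cv2.connectedComponentsWithStats(lug.astype(np.uint8))
for j in range(1,k):
    if st[j,4]>250: print("lug",c[j].round(),np.round(cv2.minAreaRect(P[l==j][:,:2].astype(np.float32)),1) if 0 else [np.round(v,1) for v in cv2.minAreaRect(P[l==j][:,:2].astype(np.float32))])
t=(P[...,:2]-T[:2])@a; u=(P[...,:2]-T[:2])@n
rod=(t>22)&(t<140)&(abs(u)<14)&(Z>T[2]-12)&(Z<T[2]+22)&(im.min(-1)>80)
tm=t[rod].max(); print("n",rod.sum(),"tip t",tm.round(1))
A=[]
for x in np.arange(28,tm-8,6):
    m=rod&(t>=x)&(t<x+6); A.append((x+3,(u[m].max()+u[m].min())/2,np.percentile(Z[m],92)))
A=np.array(A); pu=np.polyfit(A[:,0],A[:,1],1); pz=np.polyfit(A[:,0],A[:,2],1)
print("slope lateral",pu[0].round(4),"slope z",pz[0].round(4)); 
for x in (18,tm): print("axis at t=%.0f"%x,(T[:2]+a*x+n*np.polyval(pu,x)).round(1),"topz",np.polyval(pz,x).round(1))
E
python3 held.py pics/h1.png
```

```text
tcp [ 530.9 -139.6   51.1] [6.000e-04 7.582e-01 6.521e-01 2.000e-04] grip 69.6
n 8099 tip t 120.6
slope lateral -0.001 slope z 0.0023
axis at t=18 [ 533.3 -121.8] topz 60.8
axis at t=121 [548.5 -20.3] topz 61.0
```

View pics/h1.png

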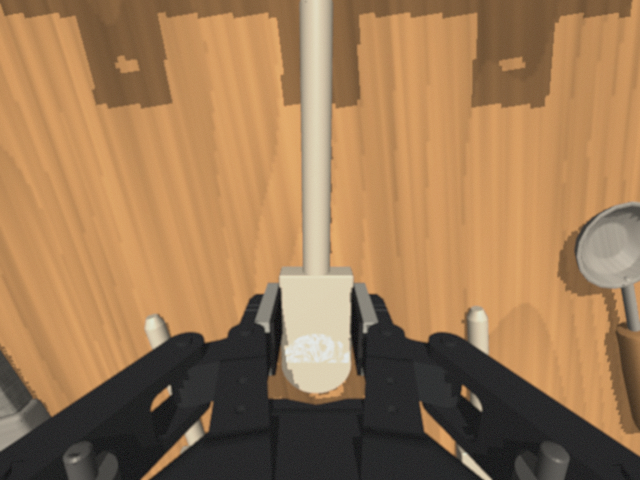

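Rod is level and straight (rod column ≈317, shoulder at row 268). I'll start the insertion.

Call:
{"fn": "apply_moves", "kwargs": {"targets": [[25,[2.5,19.9,-0.7],[0,0,0]],[25,[3.2,24.8,-0.7],[0,0,0]],[25,[4,29.7,-0.7],[0,0,0]],[25,[4.7,34.7,-0.7],[0,0,0]],[25,[5.5,39.6,-0.7],[0,0,0]],[25,[6.2,44.6,-0.7],[0,0,0]],[25,[7,49.5,-0.7],[0,0,0]],[25,[7.7,54.5,-0.7],[0,0,0]],[25,[8.5,59.4,-0.7],[0,0,0]],[25,[8.5,59.4,-0.7],[0,0,0]]]}}

```text
time_s: 21.05
eef_pos: [539.1, -78.7, 49.6]
ee_rot: [-0.0, 0.758, 0.653, 0.0]
force: [-0.4, -0.6, -0.1]
grip_width: 0.354
grip_force: 69.6
```

```bash
python3 held.py pics/h2.png
```

```text
tcp [539.1 -78.7  49.6] [-1.000e-04  7.576e-01  6.528e-01  0.000e+00] grip 69.6
lug [42. 69.] [array([460.3,  30. ]), array([10.6, 31.3]), np.float64(81.3)]
lug [318.  69.] [array([553.6,  15.9]), array([10.4, 40.2]), np.float64(81.4)]
lug [595.  71.] [array([647.8,   1.7]), array([10.4, 32.9]), np.float64(81.6)]
n 12057 tip t 125.7
slope lateral 0.0071 slope z 0.0793
axis at t=18 [541.1 -60.8] topz 57.3
axis at t=126 [557.9  45.6] topz 65.8
```

View pics/h2.png

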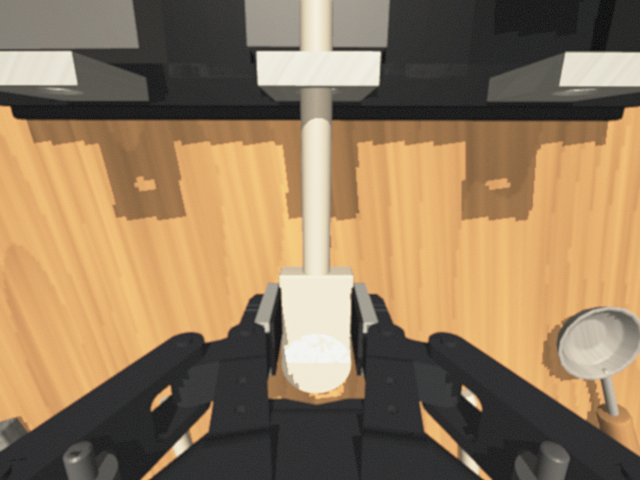

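Call:
{"fn": "apply_moves", "kwargs": {"targets": [[25,[1.2,7.9,0],[0,0,0]],[25,[2.4,15.8,0],[0,0,0]],[25,[3.6,23.7,0],[0,0,0]],[25,[4.5,29.7,0],[0,0,0]],[25,[5.4,35.6,0],[0,0,0]],[25,[6,39.6,0],[0,0,0]],[25,[6.6,43.5,0],[0,0,0]],[25,[7.2,47.5,0],[0,0,0]],[25,[7.8,51.4,0],[0,0,0]],[25,[8.4,55.4,0],[0,0,0]],[25,[9,59.3,0],[0,0,0]],[25,[9.6,63.3,0],[0,0,0]],[25,[10.2,67.2,0],[0,0,0]],[25,[10.2,67.2,0],[0,0,0]]]}}

```text
time_s: 22.5
eef_pos: [549.3, -11.6, 49.6]
ee_rot: [-0.0, 0.758, 0.653, 0.0]
force: [-0.1, -0.1, 0.4]
grip_width: 0.351
grip_force: 69.6
```

Call:
{"fn": "apply_moves", "kwargs": {"targets": [[25,[0.3,2,0],[0,0,0]],[25,[0.4,3,0],[0,0,0]],[25,[0.6,4,0],[0,0,0]],[25,[0.7,5,0],[0,0,0]],[25,[0.7,5,0],[0,0,0]]]}}

```text
time_s: 23.0
eef_pos: [549.9, -7.0, 49.6]
ee_rot: [-0.0, 0.758, 0.652, 0.0]
force: [0.5, -0.8, -1.3]
grip_width: 0.348
grip_force: 69.6
```

```bash
cat > gap.py <<'E'
from h import *
import sys
im,d,P=grab("wrist"); cv2.imwrite(sys.argv[1],im); T=ctrl.sense()["eef_pos"]; a=np.array([.1495,.9888])
n=np.array([.9888,-.1495]); t=(P[...,:2]-T[:2])@a;u=(P[...,:2]-T[:2])@n
for du in (-12,-9,9,12):
    m=(abs(u-du)<1)&(t>8)&(t<50)&(P[...,2]>45)&(P[...,2]<75); o=np.argsort(t[m]); print(du,[(round(float(x),1),round(float(z),1)) for x,z in zip(t[m][o],P[...,2][m][o])][::4][:26])
E
python3 gap.py pics/g1.png
```

```text
-12 [(8.0, 58.3), (8.3, 58.8), (8.6, 58.6), (9.4, 59.2), (10.0, 58.5), (10.4, 59.2), (10.8, 60.2), (11.0, 59.5), (11.3, 59.1), (11.7, 59.0), (12.0, 59.7), (12.4, 58.5), (12.8, 60.4), (18.2, 69.2), (18.7, 69.3), (18.9, 70.9), (19.1, 69.3), (19.7, 69.8), (20.3, 71.0), (20.6, 69.7), (20.8, 69.3), (21.0, 69.8), (21.3, 70.5), (21.8, 70.6), (21.9, 71.0), (22.6, 69.5)]
-9 [(8.2, 59.5), (8.6, 59.5), (9.3, 59.0), (9.5, 59.3), (10.4, 59.2), (10.6, 60.7), (11.1, 58.8), (11.4, 60.3), (11.7, 59.0), (11.9, 58.5), (12.5, 59.8), (12.8, 59.4), (13.5, 59.9), (18.3, 69.5), (18.9, 69.8), (19.4, 69.9), (19.6, 70.4), (19.9, 68.3), (20.1, 70.7), (20.6, 70.8), (21.0, 69.8), (21.2, 70.3), (21.6, 69.2), (21.8, 69.8), (22.4, 69.1), (22.6, 71.6)]
9 [(8.3, 59.6), (8.5, 59.1), (8.6, 59.3), (9.4, 59.1), (9.9, 60.0), (10.1, 58.5), (10.4, 60.2), (10.5, 58.5), (11.2, 58.8), (11.6, 58.8), (11.8, 60.2), (12.2, 58.0), (12.5, 58.7), (13.0, 59.7), (13.4, 59.5), (18.8, 70.4), (19.1, 71.0), (19.4, 70.0), (19.7, 71.5), (20.0, 70.3), (20.5, 68.6), (20.7, 70.8), (20.8, 70.2), (21.3, 69.4), (21.9, 70.8), (22.0, 70.1)]
12 [(8.1, 58.2), (8.3, 58.7), (8.6, 58.4), (9.0, 59.1), (9.5, 58.3), (9.8, 59.9), (10.1, 58.5), (10.7, 58.7), (10.9, 58.1), (11.2, 58.9), (11.6, 58.7), (12.3, 59.1), (12.6, 58.8), (12.8, 59.2), (13.1, 58.9), (18.1, 68.8), (18.8, 70.5), (19.2, 69.5), (19.6, 70.3), (20.0, 70.3), (20.2, 68.9), (20.5, 70.3), (21.0, 69.7), (21.4, 69.5), (21.7, 70.2), (22.0, 68.9)]
```

Call:
{"fn": "apply_moves", "kwargs": {"targets": [[25,[0.2,1,0],[0,0,0]],[25,[0.3,2,0],[0,0,0]],[25,[0.4,3,0],[0,0,0]],[25,[0.5,3.5,0],[0,0,0]],[25,[0.5,3.5,0],[0,0,0]]]}}

```text
time_s: 23.55
eef_pos: [550.1, -6.3, 49.7]
ee_rot: [0.001, 0.758, 0.653, -0.002]
force: [-4.7, -16.8, 0.3]
grip_width: 0.352
grip_force: 69.7
```

Call:
{"fn": "apply_moves", "kwargs": {"targets": [[25,[-0.3,-2.2,0],[0,0,0]],[48,[-0.3,-2.2,0],[0,0,0]],[48,[-0.3,-2.2,0],[0,0,0]],[48,[-0.3,-2.2,0],[0,0,0]],[48,[-0.3,-2.2,40],[0,0,0]],[48,[-0.3,-2.2,90],[0,0,0]],[85,[-0.3,-50,140],[0,0,0]],[85,[-0.3,-100,180],[0,0,0]],[85,[-0.3,-150,180],[0,0,0]],[85,[-0.3,-200,180],[0,0,0]],[85,[-0.3,-230,180],[0,0,0]],[85,[-0.3,-230,180],[0,0,0]],[85,[-0.3,-230,180],[0,0,0]]]}}

```text
time_s: 24.85
eef_pos: [549.9, -234.6, 229.2]
ee_rot: [-0.0, 0.758, 0.652, 0.0]
force: [0.2, 0.6, -0.3]
grip_width: 1.002
grip_force: 0.0
```

```bash
python3 stk.py pics/s2.png
```

```text
[ 550.1 -233.1  229.3]
stake px [389. 238.] 2303 len 168.3 yaw 90.7 tip [ 624.2 -181. ] shoulder [ 625.5 -287.2] tip-sh 106.3 wid 32.1 z [11.7 12.8]
stake px [211. 241.] 2438 len 167.7 yaw 92.2 tip [ 424.6 -156.7] shoulder [ 428.7 -263.3] tip-sh 106.7 wid 32.6 z [12.  13.1]
```

View pics/s2.png

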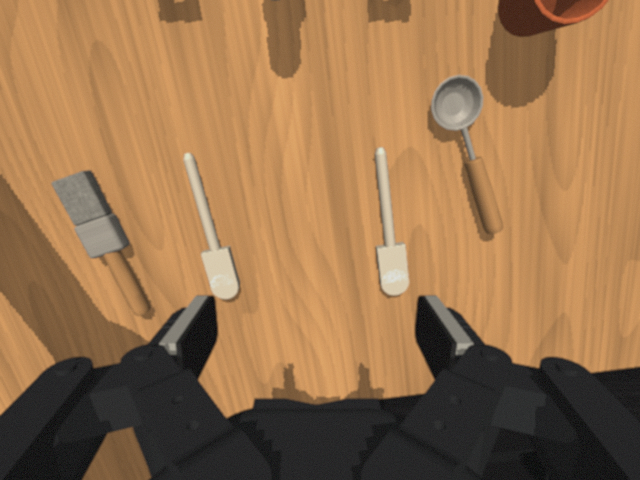

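The left stake, (211,241), is unmoved. I'll take it for cell 0.

Call:
{"fn": "apply_moves", "kwargs": {"targets": [[50,[-120.6,-48.9,-20],[0,0,10.8]],[50,[-120.6,-48.9,-20],[0,0,10.8]],[50,[-120.6,-48.9,-20],[0,0,10.8]],[50,[-120.6,-48.9,-20],[0,0,10.8]],[50,[-120.6,-48.9,-70],[0,0,10.8]],[50,[-120.6,-48.9,-120],[0,0,10.8]],[50,[-120.6,-48.9,-170],[0,0,10.8]],[50,[-120.6,-48.9,-205],[0,0,10.8]],[50,[-120.6,-48.9,-220],[0,0,10.8]],[50,[-120.6,-48.9,-227],[0,0,10.8]],[50,[-120.6,-48.9,-228.3],[0,0,10.8]],[50,[-120.6,-48.9,-228.3],[0,0,10.8]],[38,[-120.6,-48.9,-228.3],[0,0,10.8]],[25,[-120.6,-48.9,-228.3],[0,0,10.8]],[25,[-120.6,-48.9,-228.3],[0,0,10.8]],[25,[-120.6,-48.9,-228.3],[0,0,10.8]],[25,[-120.6,-48.9,-228.3],[0,0,10.8]],[25,[-120.6,-48.9,-228.3],[0,0,10.8]]]}}

```text
time_s: 26.7
eef_pos: [430.1, -282.8, 2.7]
ee_rot: [0.001, 0.693, 0.721, 0.0]
force: [-0.8, 3.4, 7.3]
grip_width: 0.35
grip_force: 69.9
```

Call:
{"fn": "apply_moves", "kwargs": {"targets": [[25,[0,0,40],[0,0,0]],[25,[0,0,70],[0,0,0]],[25,[0,50,70],[0,0,-6]],[25,[1,100,70],[0,0,-10.8]],[25,[1.7,140,70],[0,0,-10.8]],[25,[1.7,158.8,48.3],[0,0,-10.8]],[25,[1.7,158.8,48.3],[0,0,-10.8]],[25,[1.7,158.8,48.3],[0,0,-10.8]],[25,[1.7,158.8,48.3],[0,0,-10.8]],[25,[1.7,158.8,48.3],[0,0,-10.8]]]}}

```text
time_s: 27.7
eef_pos: [431.6, -124.8, 50.2]
ee_rot: [0.001, 0.758, 0.652, 0.0]
force: [-0.3, -0.3, -0.6]
grip_width: 0.353
grip_force: 69.6
```

```bash
python3 held.py pics/h3.png
```

```text
tcp [ 431.6 -124.8   50.2] [7.000e-04 7.582e-01 6.520e-01 2.000e-04] grip 69.6
n 8090 tip t 120.5
slope lateral -0.0031 slope z 0.0007
axis at t=18 [ 433.9 -107. ] topz 60.0
axis at t=121 [449.   -5.6] topz 60.0
```

Call:
{"fn": "apply_moves", "kwargs": {"targets": [[25,[3,19.8,0],[0,0,0]],[25,[3.7,24.7,0],[0,0,0]],[25,[4.5,29.7,0],[0,0,0]],[25,[5.2,34.6,0],[0,0,0]],[25,[6,39.6,0],[0,0,0]],[25,[6.8,44.6,0],[0,0,0]],[25,[7.5,49.5,0],[0,0,0]],[25,[8.3,54.5,0],[0,0,0]],[25,[9,59.3,0],[0,0,0]],[25,[9,59.3,0],[0,0,0]]]}}

```text
time_s: 28.75
eef_pos: [440.3, -63.8, 49.6]
ee_rot: [-0.0, 0.758, 0.653, 0.0]
force: [-0.4, -0.0, -1.3]
grip_width: 0.351
grip_force: 69.6
```

Call:
{"fn": "apply_moves", "kwargs": {"targets": [[25,[1.2,7.9,0],[0,0,0]],[25,[2.4,15.8,0],[0,0,0]],[25,[3.6,23.7,0],[0,0,0]],[25,[4.5,29.7,0],[0,0,0]],[25,[5.4,35.6,0],[0,0,0]],[25,[6,39.6,0],[0,0,0]],[25,[6.6,43.5,0],[0,0,0]],[25,[7.2,47.5,0],[0,0,0]],[25,[7.8,51.4,0],[0,0,0]],[25,[8.4,55.4,0],[0,0,0]],[25,[9,59.3,0],[0,0,0]],[25,[9.6,63.3,0],[0,0,0]],[25,[10.2,67.2,0],[0,0,0]],[25,[10.2,67.2,0],[0,0,0]]]}}

```text
time_s: 30.15
eef_pos: [450.5, 3.2, 49.6]
ee_rot: [-0.0, 0.758, 0.653, 0.0]
force: [-0.4, 0.5, 1.0]
grip_width: 0.349
grip_force: 69.6
```

Call:
{"fn": "apply_moves", "kwargs": {"targets": [[25,[0.3,2,0],[0,0,0]],[25,[0.4,3,0],[0,0,0]],[25,[0.6,4,0],[0,0,0]],[25,[0.7,5,0],[0,0,0]],[25,[0.9,6,0],[0,0,0]],[25,[0.9,6,0],[0,0,0]]]}}

```text
time_s: 30.75
eef_pos: [451.2, 7.7, 49.6]
ee_rot: [0.001, 0.758, 0.653, -0.001]
force: [-1.3, -9.4, 0.5]
grip_width: 0.346
grip_force: 69.7
```

Call:
{"fn": "apply_moves", "kwargs": {"targets": [[25,[0.1,1,0],[0,0,0]],[25,[0.2,1.5,0],[0,0,0]],[25,[0.2,1.5,0],[0,0,0]]]}}

```text
time_s: 31.05
eef_pos: [451.2, 7.8, 49.7]
ee_rot: [0.001, 0.757, 0.653, -0.002]
force: [-7.0, -21.2, 1.1]
grip_width: 0.354
grip_force: 69.8
```

Call:
{"fn": "apply_moves", "kwargs": {"targets": [[25,[-0.3,-2,0],[0,0,0]],[48,[-0.3,-2,0],[0,0,0]],[48,[-0.3,-2,0],[0,0,0]],[48,[-0.3,-2,0],[0,0,0]],[48,[-0.3,-2,40],[0,0,0]],[48,[-0.3,-2,90],[0,0,0]],[85,[-0.3,-20,140],[0,0,0]],[85,[50,-20,180],[0,0,0]],[85,[50,-20,180],[0,0,0]],[85,[50,-20,180],[0,0,0]]]}}

```text
time_s: 32.05
eef_pos: [502.9, -9.7, 230.7]
ee_rot: [0.001, 0.758, 0.653, 0.001]
force: [-0.5, 0.3, -0.2]
grip_width: 1.001
grip_force: 0.0
```

```bash
python3 - <<'E'
from h import *
im,d,P=grab("wrist"); cv2.imwrite("pics/f1.png",im); print(ctrl.sense()["eef_pos"].round(1),ctrl.sense()["time_s"])
a=np.array([.1495,.9888]);n=np.array([.9888,-.1495])
for c in [(460.9,72.4),(559.8,57.6)]:
    t=(P[...,:2]-np.array(c))@a;u=(P[...,:2]-np.array(c))@n;Z=P[...,2]
    p=(t<-47)&(t>-120)&(abs(u)<20)&(Z>40)&(Z<68); r=(abs(t)<32)&(abs(u)<9)&(Z>52)&(Z<68); far=(t>47)&(t<75)&(abs(u)<12)&(Z>40)&(Z<68)
    cv=(abs(t)<40)&(abs(u)<40)&(abs(u)>9)&(Z>36)&(Z<46)
    print("paddle t",t[p].min().round(1),t[p].max().round(1),"u",u[p].min().round(1),u[p].max().round(1),"z",np.percentile(Z[p],50).round(1),"| rod u",u[r].min().round(1),u[r].max().round(1),"z",np.percentile(Z[r],90).round(1),"| far tip",far.sum(),t[far].max() if far.any() else None,"| cover",t[cv].min().round(1),t[cv].max().round(1),u[cv].min().round(1),u[cv].max().round(1),Z[cv].mean().round(1))
E
```

```text
[501.4  -9.4 229.2] 32.1
paddle t -107.1 -49.6 u -17.0 15.2 z 58.3 | rod u -6.8 5.0 z 57.4 | far tip 175 60.875935946706 | cover -39.3 39.9 -29.2 27.4 40.2
paddle t -107.0 -49.6 u -17.0 15.1 z 58.0 | rod u -6.9 4.9 z 57.4 | far tip 167 60.408579367813246 | cover -37.4 39.9 -28.9 27.3 40.1
```

View pics/f1.png

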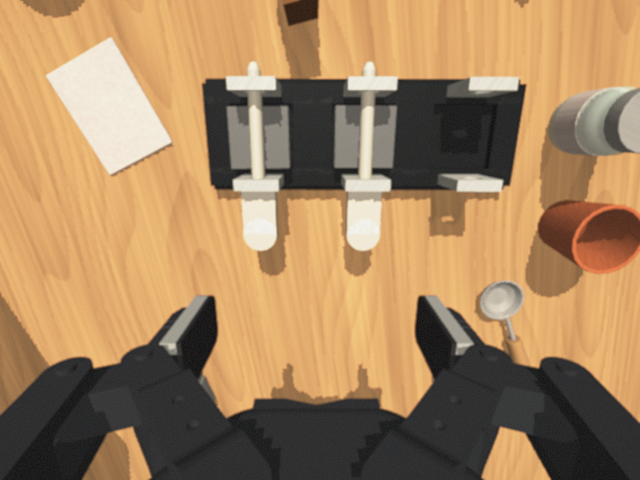

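The picture shows both rods through both lugs over the covers: tips at (253,70) and (369,70), shoulders at the near lugs. The measured tip and paddle ends agree with fully home, so I'll hand in.

```bash
python3 -c "
from rig import ctrl
print(ctrl.finish_job())"
```

```text
the job is handed in; nothing more can be done
None
```

I seated both grey covers found on the table rim-down in cells 0 and 1 and pinned each with a stake pushed fully home, left the third stake on the table, and handed the job in at about 32 s; no verdict was returned.

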